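# Open the cable box and switch on the charger

### The arm

A 6-joint arm with a two-finger parallel gripper is mounted at the origin on a cart in front of the work surface, level with it; the furniture and walls round the work are solid. World frame = base frame: x ahead of the robot, y to its left, z up, the work surface at z = 0. Lengths are in m, angles in rad, forces in N, time in s.
With the tool pointing down it reaches from about 0.275 to 1 m from the base axis. Payload 8.4 kg.
Tool frame: the origin (TCP) lies between the finger pads; the fingertips stand 25 mm ahead of it and the grasp point (between the pads) lies 6 mm ahead of it (env.nose_length is the distance from the TCP to the fingertips, in m); z points along the fingers, y is the line along which they close (so a half turn about z gives the same grasp; the last joint's range is limited). The gripper opens to 85 mm and grips with 20 to 120 N. Pads are 22 mm wide; open, the fingers measure 114 mm over their backs; the gripper's body (76 mm by 85 mm) begins 54 mm behind the grasp point. The pads swing forward as they close: fully open they stand 13 mm farther back than shut.
Start: joints at [1.126, 0.353, 1.633, -0, 1.155, -0.002], TCP at [0.268, 0.565, 0.256] pointing down, gripper open.
Joint ranges: [-2.63, 2.63], [-0.92, 2.1], [0.06, 2.66], [-1.3, 4.44], [0, 2.69], [-3.02, 3.02]. Speed limits (rad/s): [2.22, 2.22, 2.79, 3.14, 3.14, 3.14].

### API

Orientations are given as a unit quaternion [x, y, z, w].
In Python, from cell import env gives the robot as it stands.
- The arm moves only by the shell command python3 steer.py 'ROWS' [FORCE]. ROWS is a JSON list of rows, 1 to 10 of them, each an object with the fields jaw (the finger opening in m), d (a list: dx, dy, dz in shares of the most that a row can go, 1 being 50 mm), r (a list: a rotation vector rx, ry, rz in units of 0.1 rad); a field left out counts as zero (the opening has to be given); each row shifts and turns the commanded pose from where the row before left it, along the tool's axes as they then stand; what a row does not reach is not made up. A row lasts 1/10 s, in which the tool goes at most 0.05 m and 0.15 rad, less where a joint would pass 70% of its speed; a pose out of reach is approached as far as the arm can. The fingers move at their own pace and stop on an object; FORCE is the grip in N (left out, the last holds). Time passes only in rows, so rows that do not move let the fingers close. It prints the time, the measured TCP pose, the force, the opening and the grip force at its end. Input that does not fit is refused with a message, and nothing moves.
- env.get_state(): the state, without advancing time (a new reading comes with each control period).
- env.camera(name): name is "scene" or "top" or "wrist"; returns a dict with "frame" (400x640x3 uint8, blue, green, red), "intrinsics" (3x3 intrinsics, pixels), "k1" (the pictures are not rectified: a ray, as slopes to the right and down, at radius r is drawn at 1 + k1 r^2 times it, then the intrinsics apply), "R" (3x3) and "t" (3): a world point X has camera coordinates R X + t. Camera axes: x right, y down, z forward; pixel columns grow to the right and rows downward; lengths in m; the calibration is good to about 2 mm. A picture is of the moment at which its call begins. There is no depth.
- env.hand_in(): hands the job in; it is judged then, once.
The state is a dict: "time": time; "joint_pos": joint angles; "joint_vel": joint speeds; "tau": joint torques, N m; "eef_pos": TCP position; "orientation": TCP orientation; "contact_force": force on the tool from outside, world axes, zero at the start; "torque": the same for the moment, N m; "opening": finger opening in m; "finger_force": force on a finger pad.
Only numpy, scipy, OpenCV 4.12 (cv2) and the standard library are available. Lean on these libraries where they do the work, as an engineer would, in place of code of your own. Each camera call takes 0.05 s, during which the arm holds its last target. There are 200 camera calls.

### The job

The big charger block plugged into the power strip in the white cable box is switched off. Push the box's lid up by its front lip with a fingertip and tip it right over to the back until it leans open by itself; then let go of it and press down the front half of the rocker switch in front of the big charger, so that it snaps on, leaving the other two switches off. Only push with the fingers: do not pinch the lid, pick nothing up, and leave the box, the plugs and everything else on the desk where they are.

Things in the scene. Friction and masses are not known exactly. Their poses are not given: they have to be found in the camera images.
- cable_box: White cable box, outside 150 (x) x 240 (y) x 100 mm high without the lid, walls 5 mm, about 2 kg with all in it, standing loose on rubber feet. Origin: centre of its underside; x points to the back (the hinge side), y to the left as seen from the front, z up. The front wall's inner face is at x -70 mm.
- power_strip: Grey power strip fixed on the box's floor, 80 (x) x 190 (y) x 40 mm, flat top 46 mm above the desk, axes as the box's. Three outlets in a row along y, 56 mm apart, each with its own black rocker switch towards the front. Origin: centre of its underside, 12 mm behind the box's centre and 6 mm above the desk
- lid (a joint): The lid's hinge, along y on the box's back rim (x +75 mm, z 100 mm in the box frame). 0 = shut, grows as it opens, 1.92 = stop. It balances just short of 1.57 (upright): below about 1.45 it falls shut, beyond about 1.6 it falls open and leans on the stop. The lid weighs about 0.24 kg, is 246 mm wide and runs 171 mm from the hinge to its front edge.
- lid_lip (a point): Middle of the lower front edge of the lid. Shut, it is 101 mm above the desk and 96 mm in front of the box's centre; the lid overhangs the front wall by 21 mm as a full-width lip, 8 mm thick. Axes as the lid's: x from the lip to the hinge, z out of the lid's top.
- lid_panel: Light wood panel, 161 x 236 x 4 mm, inlaid on the lid's upper side, 5 mm inside its edges. Origin on the lid's hinge line, at the panel's underside. A push from below never touches it; a finger pressing on it while the lid is part open counts as pinching the lid.
- charger: The big charger block, black, 34 (x) x 46 (y) x 44 mm, plugged into one of the three outlets by a round foot; its top is 90 mm above the desk. Which outlet differs from run to run. Origin: underside of its foot, 38 mm above the desk, on the outlet's centre.
- small_plug: Small black plug cube, 28 x 28 x 18 mm, in another outlet; its top is 64 mm above the desk. Origin as the charger's.
- socket_cap: Flat black round cover, 37 mm across, in the third outlet; its top is 50 mm above the desk. Origin as the charger's.
- switch_left (a joint): Rocker switch of the left outlet (left is +y of the box). 0 = off, front half raised; 0.42 = on, front half pressed flat. It is a snap switch: past the middle (0.21) it flips on by itself and stays; about 5 N on the raised front end.
- rocker_left (a point): Pivot line of the left outlet's rocker, mid-width on its top face, 51 mm above the desk; axes as the box's. The rocker is 20 mm wide in y and reaches 13 mm to front and back. Off, its front end stands 5 mm higher and its rear half is level; on, the front half is level and the rear end up. A fingertip that reaches behind the pivot line is blocked by the rising rear half.
- outlet_left (a point): Centre of the left outlet at the strip's top face, 46 mm above the desk, 34 mm behind its rocker's pivot line; axes as the box's.
- switch_middle (a joint): Rocker switch of the middle outlet (left is +y of the box). 0 = off, front half raised; 0.42 = on, front half pressed flat. It is a snap switch: past the middle (0.21) it flips on by itself and stays; about 5 N on the raised front end.
- rocker_middle (a point): Pivot line of the middle outlet's rocker, mid-width on its top face, 51 mm above the desk; axes as the box's. The rocker is 20 mm wide in y and reaches 13 mm to front and back. Off, its front end stands 5 mm higher and its rear half is level; on, the front half is level and the rear end up. A fingertip that reaches behind the pivot line is blocked by the rising rear half.
- outlet_middle (a point): Centre of the middle outlet at the strip's top face, 46 mm above the desk, 34 mm behind its rocker's pivot line; axes as the box's.
- switch_right (a joint): Rocker switch of the right outlet (left is +y of the box). 0 = off, front half raised; 0.42 = on, front half pressed flat. It is a snap switch: past the middle (0.21) it flips on by itself and stays; about 5 N on the raised front end.
- rocker_right (a point): Pivot line of the right outlet's rocker, mid-width on its top face, 51 mm above the desk; axes as the box's. The rocker is 20 mm wide in y and reaches 13 mm to front and back. Off, its front end stands 5 mm higher and its rear half is level; on, the front half is level and the rear end up. A fingertip that reaches behind the pivot line is blocked by the rising rear half.
- outlet_right (a point): Centre of the right outlet at the strip's top face, 46 mm above the desk, 34 mm behind its rocker's pivot line; axes as the box's.
- parts_jar: Screw-top jar, 50 mm across and 48 mm high, standing behind the box; leave it. Origin: centre of its underside.
- battery_a: Standing battery, 14 mm across and 50 mm high, by the box's right end; leave it. Origin: centre of its underside.
- battery_b: Second standing battery of the same size, by the box's right end; leave it. Origin: centre of its underside.
- usb_stick: USB stick, 57 x 18 x 8 mm, lying in front of the box, under the lip; leave it. Origin: centre of its underside.
- earbud_case: Shut earbud case, 47 x 58 x 25 mm, behind the box at the left; leave it. Origin: centre of its underside.
- led_remote: Flat remote, 86 x 40 x 8 mm, lying on the desk mat at the left of the box; leave it. Origin: centre of its underside.
- mouse: Computer mouse, 120 x 59 x 39 mm, on the desk mat at the left; leave it. Origin: centre of its underside.

How it is judged:
By the outcome, as a careful person would: the job done as asked, in the order asked, and still so for the second after the job is handed in, with the robot touching nothing.
It also fails if it takes over 61 s, if anything falls off the work surface, if the arm or the gripper's body presses on something with over 40 N, if the wrist force passes 120 N, or if a joint passes its speed limit or range.

## Working session

There is one attempt and no reset: what is moved stays moved. The work goes in short steps, Python scripts to look and compute and a shell command to move; the robot and the scene stay as the last step left them, time stands still between calls to the robot, and variables do not carry over. Pictures are saved under pics/ and viewed, at most 10 in all, crops included, and the job is handed in when it is done.

```bash
ls; mkdir -p pics
python3 - <<'E'
from cell import env
import cv2
for n in("scene","top"):
    c=env.camera(n);cv2.imwrite(f"pics/{n}0.png",c["frame"]);print(n,c["intrinsics"].tolist(),c["k1"],c["R"].tolist(),c["t"])
s=env.get_state();print({k:s[k] for k in("time","eef_pos","orientation","opening")},env.nose_length)
E
```

```text
cell.py
pics
steer.py
scene [[513.5304473982969, 0.0, 324.25073293167117], [0.0, 513.5304473982969, 198.77947523684944], [0.0, 0.0, 1.0]] 0.04959252671712342 [[0.8711601271033997, -0.4909986414759427, -0.0006058167771458492], [-0.32923452825986027, -0.583231996408987, -0.7425934714002639], [0.36425905389804103, 0.6471172787320443, -0.6697421662249872]] [-0.46750094  0.26593378  1.01844178]
top [[452.0076564799418, 0.0, 317.9526974805606], [0.0, 452.0076564799418, 199.06280794606687], [0.0, 0.0, 1.0]] -0.027981926626120278 [[-0.18395833947777498, -0.9829166607166601, -0.00584529059929247], [-0.9612483189003086, 0.18113888709419854, -0.20782293663983853], [0.20533143633625808, -0.03261198656760588, -0.9781489966176949]] [0.09562637 0.54841846 0.99413068]
{'time': 0.1, 'eef_pos': array([0.26759002, 0.56437956, 0.25562632]), 'orientation': array([ 2.19581161e-01,  9.75594036e-01, -6.07879894e-04, -1.46321718e-04]), 'opening': 0.08514885747044842} 0.025
```

View pics/scene0.png

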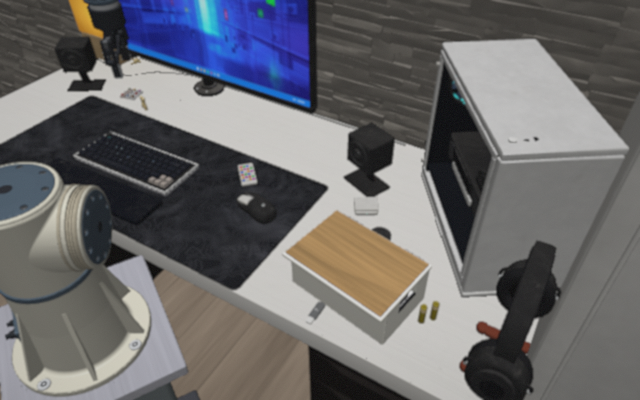

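View pics/top0.png

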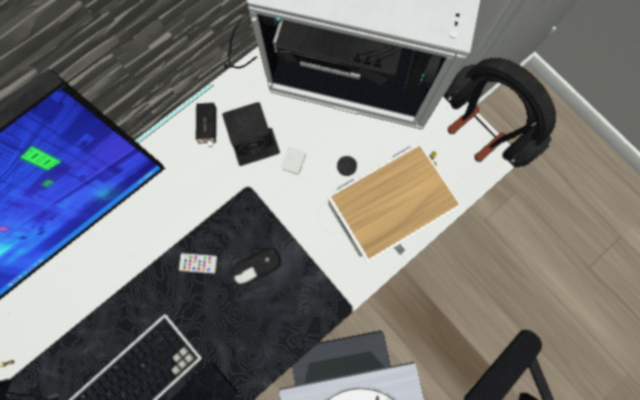

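The scene picture shows the box's wood panel at about (357,262) and the USB stick at (316,313). In the top view the panel has corners near (330,200), (420,148), (457,204) and (368,257), with the jar at (347,165). Next I measure the panel.

```bash
cat > h.py <<'E'
import numpy as np, cv2
from cell import env
def ray(c,uv):
    K=c["intrinsics"];d=(np.array(uv,float)-K[:2,2])/[K[0,0],K[1,1]]
    s=d.copy()
    for _ in range(10): s=d/(1+c["k1"]*(s@s))
    R,t=np.array(c["R"]),np.array(c["t"]);return -R.T@t,R.T@np.append(s,1)
def onplane(c,uv,z):
    o,v=ray(c,uv);return o+v*(z-o[2])/v[2]
def proj(c,X):
    p=np.array(c["R"])@X+c["t"];s=p[:2]/p[2];s=s*(1+c["k1"]*(s@s));K=c["intrinsics"];return s*[K[0,0],K[1,1]]+K[:2,2]
# box pose: centre of underside and yaw
def tobox(P,B,yaw):
    c,s=np.cos(yaw),np.sin(yaw);return np.array([[c,s],[-s,c]])@(np.array(P)[:2]-B)
def toworld(p,B,yaw):
    c,s=np.cos(yaw),np.sin(yaw);return np.array([[c,-s],[s,c]])@np.array(p)[:2]+B
E
python3 - <<'E'
from h import *
for n,box in(("scene",(270,195,450,330)),("top",(315,130,470,270))):
    c=env.camera(n);h=cv2.cvtColor(c["frame"],cv2.COLOR_BGR2HSV)
    m=cv2.inRange(h,(8,60,90),(25,255,255));k=np.zeros_like(m);k[box[1]:box[3],box[0]:box[2]]=1;m*=k
    m=cv2.morphologyEx(m,cv2.MORPH_OPEN,np.ones((5,5)))
    ct=max(cv2.findContours(m,0,1)[0],key=cv2.contourArea)
    P=np.array([onplane(c,p[0],.11)[:2] for p in ct])*1000
    r=cv2.minAreaRect(P.astype(np.float32));print(n,r,cv2.boxPoints(r).tolist())
E
```

```text
scene ((512.6243286132812, -171.99746704101562), (163.199951171875, 234.76708984375), 19.80907440185547) [[396.0731201171875, -89.2130126953125], [475.632568359375, -310.0882568359375], [629.175537109375, -254.78192138671875], [549.6160888671875, -33.90667724609375]]
top ((512.0321044921875, -170.99253845214844), (157.9210662841797, 233.78968811035156), 19.87406349182129) [[398.0354309082031, -87.90264892578125], [477.51312255859375, -307.7682800292969], [626.02880859375, -254.08242797851562], [546.5510864257812, -34.216796875]]
```

```bash
cat >> h.py <<'E'
from scipy.spatial.transform import Rotation as Ro
B=np.array([.5222,-.1679]);YAW=.3463
def go(tip,pitch,yaw,sy=1):
    """tip in box frame [m] (x,y,z); tool dir pitch below horizontal, yaw (deg, world); tool y horizontal.
    prints translation (current tool axes) of TCP and rotvec"""
    s=env.get_state();R0=Ro.from_quat(s["orientation"])
    p,y=np.radians([pitch,yaw]);z=np.array([np.cos(p)*np.cos(y),np.cos(p)*np.sin(y),-np.sin(p)])
    yy=sy*np.array([-np.sin(y),np.cos(y),0]);R1=Ro.from_matrix(np.c_[np.cross(yy,z),yy,z])
    T=np.append(toworld(tip,B,YAW),tip[2])-z*env.nose_length
    d=R0.inv().apply(T-s["eef_pos"]);w=(R0.inv()*R1).as_rotvec()
    print("TCP target",T.round(4),"trans first",d.round(4),"rot",w.round(3))
def show():
    s=env.get_state();R=Ro.from_quat(s["orientation"]);z=R.apply([0,0,1]);tip=s["eef_pos"]+z*env.nose_length
    print("t",round(s["time"],2),"tip box",tobox(tip,B,YAW).round(4),round(tip[2],4),"pitch/yaw",np.degrees([np.arcsin(-z[2]),np.arctan2(z[1],z[0])]).round(1),"yaxis",R.apply([0,1,0]).round(2),"j",np.round(s["joint_pos"],2),"F",np.round(s["contact_force"],1))
E
python3 - <<'E'
from h import *
show()
for sy in(1,-1):
    go([-.16,-.04,.25],89,10,sy)
    go([-.16,-.04,.25],45,0,sy)
E
```

```text
t 0.2 tip box [0.0091 0.7753] 0.2308 pitch/yaw [  89.9 -117.2] yaxis [ 0.43  0.9  -0.  ] j [ 1.13  0.35  1.63  0.    1.16 -0.  ] F [-0.7 -0.3  0.8]
TCP target [ 0.3848 -0.2599  0.275 ] trans first [-0.4591 -0.6947 -0.0186] rot [-0.006 -0.017 -0.617]
TCP target [ 0.3676 -0.2598  0.2677] trans first [-0.4435 -0.702  -0.0112] rot [-0.175 -0.772 -0.419]
TCP target [ 0.3848 -0.2599  0.275 ] trans first [-0.4591 -0.6947 -0.0186] rot [-0.022  0.008  2.524]
TCP target [ 0.3676 -0.2598  0.2677] trans first [-0.4435 -0.702  -0.0112] rot [-1.042  0.236  2.516]
```

The manual's scale: shifts go in shares of 50 mm and turns go in units of 0.1 rad. Converting my numbers, -0.027 m is -0.54, -0.029 m is -0.58.

```bash
python3 steer.py '[{"jaw":0,"d":[-0.54,-0.58,0]},{"jaw":0,"d":[-0.54,-0.58,0]},{"jaw":0,"d":[-0.54,-0.58,0]},{"jaw":0,"d":[-0.54,-0.58,0]},{"jaw":0,"d":[-0.54,-0.58,0]},{"jaw":0,"d":[-0.54,-0.58,0]},{"jaw":0,"d":[-0.54,-0.58,0]},{"jaw":0,"d":[-0.54,-0.58,0]},{"jaw":0,"d":[-0.54,-0.58,0]},{"jaw":0,"d":[-0.54,-0.58,0]}]' && python3 steer.py '[{"jaw":0,"d":[-0.54,-0.58,0],"r":[0,0,1.2]},{"jaw":0,"d":[-0.46,-0.64,0],"r":[0,0,1.2]},{"jaw":0,"d":[-0.36,-0.7,0],"r":[0,0,1.2]},{"jaw":0,"d":[-0.28,-0.74,0],"r":[0,0,1.2]},{"jaw":0,"d":[-0.2,-0.76,0],"r":[0,0,1.2]},{"jaw":0,"r":[0,0,1.5]},{"jaw":0,"r":[0,0,1.5]},{"jaw":0,"r":[0,0,1.5]},{"jaw":0,"r":[0,0,1.5]},{"jaw":0,"r":[0,0,1.5]}]'
python3 - <<'E'
from h import *
show()
go([-.16,-.04,.25],89,10,-1)
go([-.16,-.04,.25],45,0,-1)
E
```

```text
time: 1.2
eef_pos: [0.3876, 0.1855, 0.2564]
orientation: [0.219, 0.976, 0.0, 0.0]
contact_force: [1.0, -0.7, -0.2]
opening: -0.0
finger_force: 0.0
time: 2.2
eef_pos: [0.3525, 0.0046, 0.2563]
orientation: [0.783, 0.622, 0.0, 0.0]
contact_force: [0.2, -0.4, -0.8]
opening: 0.0004
finger_force: 0.0
t 2.2 tip box [-0.1011  0.2199] 0.2313 pitch/yaw [90.  10.7] yaxis [ 0.97 -0.23  0.  ] j [ 0.01 -0.1   2.16  0.    1.08  0.24] F [ 0.2 -0.4 -0.8]
TCP target [ 0.3848 -0.2599  0.275 ] trans first [-0.2503  0.0914 -0.0187] rot [-0.01   0.015  1.168]
TCP target [ 0.3676 -0.2598  0.2677] trans first [-0.2542  0.0746 -0.0114] rot [-0.525  0.661  1.268]
```

In the tool's units: -0.042 m is -0.84, 0.015 m is 0.3, 0.15 rad is 1.5.

```bash
python3 steer.py '[{"jaw":0,"d":[-0.84,0.3,-0.06]},{"jaw":0,"d":[-0.84,0.3,-0.06]},{"jaw":0,"d":[-0.84,0.3,-0.06]},{"jaw":0,"d":[-0.84,0.3,-0.06]},{"jaw":0,"d":[-0.84,0.3,-0.06]},{"jaw":0,"d":[-0.84,0.3,-0.06]},{"jaw":0,"r":[0,0,1.5]},{"jaw":0,"r":[0,0,1.5]},{"jaw":0,"r":[0,0,1.5]},{"jaw":0,"r":[0,0,1.5]}]' && python3 steer.py '[{"jaw":0,"r":[0,0,1.5]},{"jaw":0,"r":[0,0,1.5]},{"jaw":0,"r":[0,0,1.5]},{"jaw":0,"r":[0,0,1.2]},{"jaw":0}]'
python3 - <<'E'
from h import *
show()
go([-.16,-.04,.25],89,10,-1)
go([-.16,-.04,.22],45,0,-1)
E
```

```text
time: 3.2
eef_pos: [0.3847, -0.2611, 0.2741]
orientation: [0.932, 0.363, -0.0, -0.0]
contact_force: [-0.8, -0.2, -0.1]
opening: 0.0
finger_force: 0.0
time: 3.7
eef_pos: [0.3848, -0.2609, 0.2742]
orientation: [0.996, 0.088, -0.0, -0.0]
contact_force: [0.5, -0.3, 0.1]
opening: -0.0001
finger_force: 0.0
t 3.7 tip box [-0.1608 -0.0408] 0.2492 pitch/yaw [ 90.  149.3] yaxis [ 0.18 -0.98 -0.  ] j [-0.6   0.08  1.94 -0.    1.12  0.79] F [ 0.5 -0.3  0.1]
TCP target [ 0.3848 -0.2599  0.275 ] trans first [ 0.0002 -0.0009 -0.0008] rot [-0.     0.018  0.003]
TCP target [ 0.3676 -0.2598  0.2377] trans first [-0.0167 -0.004   0.0365] rot [-0.07   0.783  0.168]
```

```bash
python3 steer.py '[{"jaw":0,"r":[0,1.3,0]},{"jaw":0,"r":[0,1.3,0]},{"jaw":0,"r":[0,1.3,0]},{"jaw":0,"r":[0,1.3,0]},{"jaw":0,"r":[0,1.3,0]},{"jaw":0,"r":[0,1.3,0]},{"jaw":0}]'
python3 - <<'E'
from h import *
show()
go([-.16,-.04,.20],45,10,-1)
E
```

```text
time: 4.4
eef_pos: [0.3832, -0.2599, 0.2724]
orientation: [0.925, 0.083, 0.37, -0.035]
contact_force: [-0.4, -0.8, -0.9]
opening: 0.0
finger_force: 0.0
t 4.4 tip box [-0.1449 -0.0422] 0.2543 pitch/yaw [46.4 10.5] yaxis [ 0.18 -0.98 -0.  ] j [-1.07 -0.    2.26  1.    0.89 -0.34] F [-0.4 -0.8 -0.9]
TCP target [ 0.3679 -0.2629  0.2177] trans first [-0.0491  0.0003  0.0288] rot [-0.006  0.024  0.002]
```

In the tool's units: 0.12 rad is 1.2.

```bash
python3 steer.py '[{"jaw":0,"r":[0,1.2,0]},{"jaw":0,"r":[0,1.2,0]},{"jaw":0,"r":[0,1.2,0]},{"jaw":0,"r":[0,1.2,0]},{"jaw":0}]'
python3 - <<'E'
from h import *
show()
go([-.14,-.04,.085],20,10,-1)
E
```

```text
time: 4.9
eef_pos: [0.3844, -0.2592, 0.2711]
orientation: [0.811, 0.071, 0.577, -0.058]
contact_force: [-0.5, 0.6, -0.5]
opening: -0.0003
finger_force: 0.0
t 4.9 tip box [-0.1373 -0.0428] 0.263 pitch/yaw [19.1 10.7] yaxis [ 0.18 -0.98 -0.01] j [-1.3   0.27  2.39  1.49  1.24 -1.05] F [-0.5  0.6 -0.5]
TCP target [ 0.381  -0.2571  0.0936] trans first [-0.1688 -0.0007  0.0552] rot [-0.012 -0.016 -0.008]
```

In the tool's units: -0.03 m is -0.6, 0.01 m is 0.2.

```bash
python3 steer.py '[{"jaw":0,"d":[-0.6,0,0.2]},{"jaw":0,"d":[-0.6,0,0.2]},{"jaw":0,"d":[-0.6,0,0.2]},{"jaw":0,"d":[-0.6,0,0.2]},{"jaw":0}]'
python3 - <<'E'
from h import *
show()
go([-.13,-.04,.083],20,10,-1)
c=env.camera("scene");cv2.imwrite("pics/s1.png",c["frame"])
E
```

```text
time: 5.4
eef_pos: [0.3839, -0.2586, 0.1442]
orientation: [0.812, 0.073, 0.576, -0.058]
contact_force: [-0.6, 0.3, -0.6]
opening: -0.0002
finger_force: 0.0
t 5.4 tip box [-0.1376 -0.0421] 0.1359 pitch/yaw [19.3 10.9] yaxis [ 0.19 -0.98 -0.01] j [-1.3   0.65  2.41  1.62  1.23 -1.47] F [-0.6  0.3 -0.6]
TCP target [ 0.3904 -0.2537  0.0916] trans first [-0.0473 -0.0031  0.0242] rot [-0.015 -0.013 -0.006]
```

View pics/s1.png

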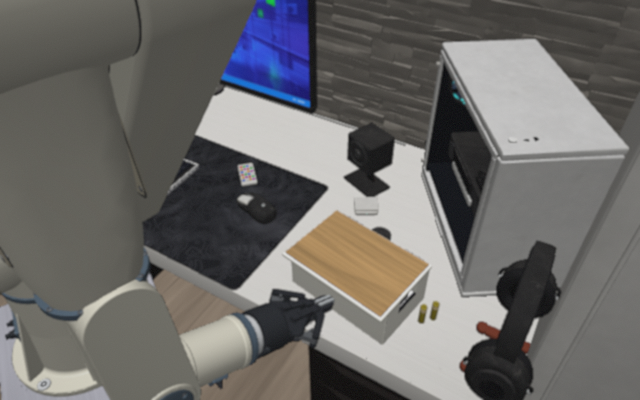

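```bash
python3 steer.py '[{"jaw":0,"d":[-0.5,-0.02,0.2]},{"jaw":0,"d":[-0.5,-0.02,0.3]},{"jaw":0}]'
python3 - <<'E'
from h import *
show()
go([-.087,-.04,.081],20,10,-1)
E
```

```text
time: 5.75
eef_pos: [0.3912, -0.2563, 0.0916]
orientation: [0.811, 0.073, 0.578, -0.055]
contact_force: [0.3, -0.5, 0.5]
opening: -0.0
finger_force: 0.0
t 5.75 tip box [-0.1299 -0.0424] 0.0835 pitch/yaw [19.  10.6] yaxis [ 0.18 -0.98 -0.  ] j [-1.28  0.81  2.39  1.7   1.24 -1.62] F [ 0.3 -0.5  0.5]
TCP target [ 0.4308 -0.2391  0.0896] trans first [ 0.0117 -0.0096  0.0405] rot [-0.011 -0.017 -0.001]
```

In the tool's units: 0.014 m is 0.28, 0.0125 m is 0.25.

```bash
python3 steer.py '[{"jaw":0,"d":[0.06,-0.06,0.28]},{"jaw":0,"d":[0.08,-0.06,0.28]},{"jaw":0,"d":[0.1,-0.06,0.25]},{"jaw":0}]'
python3 - <<'E'
from h import *
show()
c=env.camera("scene");f=c["frame"][220:350,240:440];cv2.imwrite("pics/s2.png",cv2.resize(f,None,fx=4,fy=4,interpolation=2)[:, :800])
E
```

```text
time: 6.15
eef_pos: [0.4317, -0.2395, 0.0933]
orientation: [0.81, 0.075, 0.579, -0.054]
contact_force: [0.3, -0.3, -0.7]
opening: -0.0002
finger_force: 0.0
t 6.15 tip box [-0.0861 -0.0405] 0.0852 pitch/yaw [18.9 10.6] yaxis [ 0.18 -0.98 -0.  ] j [-1.14  0.81  2.39  1.83  1.26 -1.63] F [ 0.3 -0.3 -0.7]
```

View pics/s2.png

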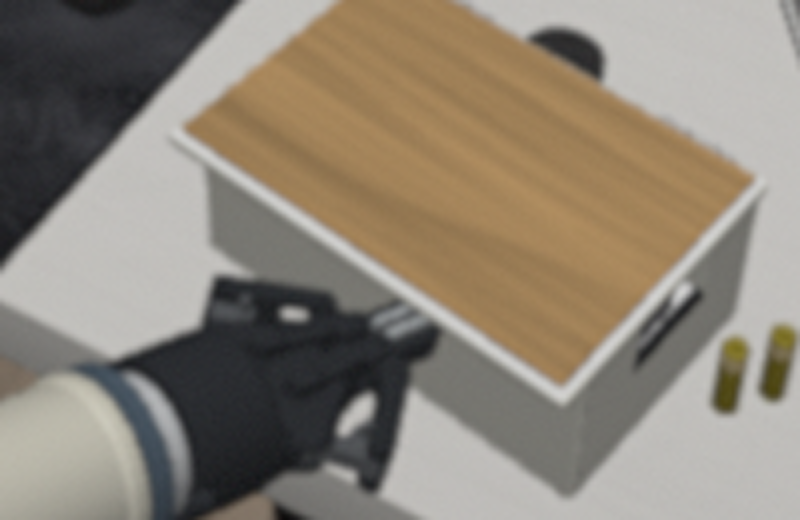

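```bash
cat >> h.py <<'E'
def arc(ths,r=.157,y=-.0405):
    s=env.get_state();R=Ro.from_quat(s["orientation"]);z=R.apply([0,0,1]);n=R.apply([1,0,0])
    pos=s["eef_pos"]
    for a in ths:
        t=np.radians(a);C=np.append(toworld([.075-r*np.cos(t),y],B,YAW),.1+r*np.sin(t))
        T=C-.011*n-z*env.nose_length;print(a,R.inv().apply(T-pos).round(4));pos=T
E
python3 - <<'E'
from h import *
arc([0,10,20,30,45,60,75,85,90,95,98])
E
```

```text
0 [ 0.0049 -0.0008 -0.0006]
10 [ 0.0266 -0.0004 -0.0066]
20 [ 0.0273 -0.0012 -0.0019]
30 [ 0.0272 -0.0019  0.0028]
45 [ 0.0387 -0.004   0.0128]
60 [ 0.034  -0.0053  0.0223]
75 [ 0.0269 -0.0061  0.0303]
85 [ 0.0131 -0.0044  0.0236]
90 [ 0.0049 -0.0022  0.0126]
95 [ 0.0038 -0.0022  0.013 ]
98 [ 0.0017 -0.0013  0.0079]
```

In the tool's units: 0.014 m is 0.28, 0.013 m is 0.26.

```bash
python3 steer.py '[{"jaw":0,"d":[0.1,0,0]},{"jaw":0,"d":[0.26,0,-0.06]},{"jaw":0,"d":[0.26,0,-0.06]},{"jaw":0,"d":[0.26,-0.02,-0.02]},{"jaw":0,"d":[0.28,-0.02,-0.02]},{"jaw":0}]'
python3 - <<'E'
from h import *
show()
arc([20,30,45])
c=env.camera("scene");f=c["frame"][190:340,240:440];cv2.imwrite("pics/s3.png",cv2.resize(f,None,fx=4,fy=4,interpolation=2))
E
```

```text
time: 6.8
eef_pos: [0.4411, -0.2367, 0.1497]
orientation: [0.81, 0.073, 0.579, -0.053]
contact_force: [-0.9, 0.2, -0.7]
opening: 0.0001
finger_force: 0.5
t 6.8 tip box [-0.0763 -0.0411] 0.1416 pitch/yaw [18.9 10.4] yaxis [ 0.18 -0.98 -0.  ] j [-1.11  0.64  2.41  1.82  1.22 -1.48] F [-0.9  0.2 -0.7]
20 [ 0.0016 -0.0012 -0.0005]
30 [ 0.0272 -0.0019  0.0028]
45 [ 0.0387 -0.0041  0.0127]
```

View pics/s3.png

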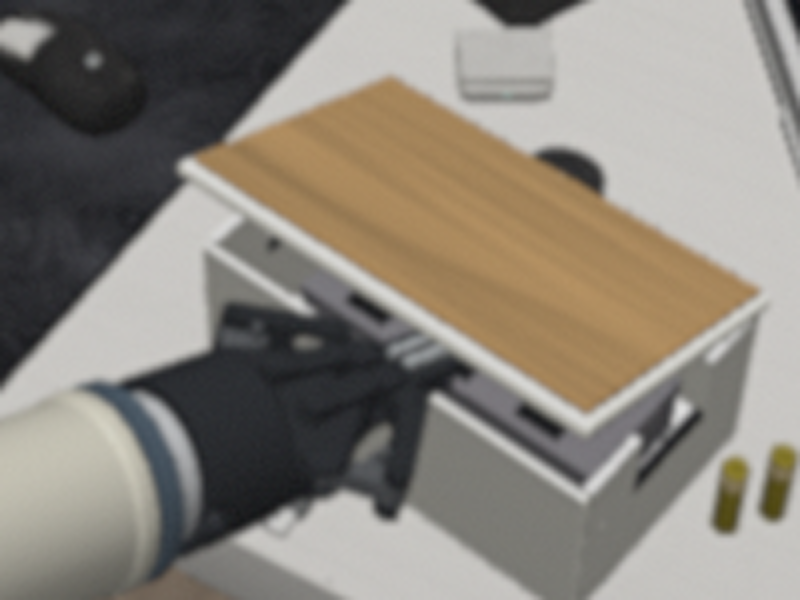

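The lid is rising on the fingertip (crop about 440,360), and the strip and its rockers show beneath, at crop (370,305) and (540,415). I carry on along the arc.

```bash
python3 steer.py '[{"jaw":0,"d":[0.28,-0.02,0.02]},{"jaw":0,"d":[0.28,-0.02,0.02]},{"jaw":0,"d":[0.26,-0.02,0.08]},{"jaw":0,"d":[0.26,-0.02,0.08]},{"jaw":0,"d":[0.26,-0.04,0.1]},{"jaw":0,"d":[0.24,-0.04,0.14]},{"jaw":0,"d":[0.22,-0.04,0.15]},{"jaw":0,"d":[0.22,-0.04,0.16]},{"jaw":0}]'
python3 - <<'E'
from h import *
show()
arc([60,67.5,75,80,85,90,95,98])
E
```

```text
time: 7.75
eef_pos: [0.5067, -0.2123, 0.2315]
orientation: [0.811, 0.073, 0.579, -0.053]
contact_force: [-0.7, 0.5, 0.2]
opening: -0.0001
finger_force: 0.2
t 7.75 tip box [-0.0063 -0.0404] 0.2234 pitch/yaw [18.9 10.5] yaxis [ 0.18 -0.98 -0.  ] j [-0.91  0.4   2.38  1.91  1.09 -1.21] F [-0.7  0.5  0.2]
60 [ 0.0018 -0.0004 -0.0014]
67.5 [ 0.0145 -0.003   0.0142]
75 [ 0.0125 -0.0032  0.016 ]
80 [ 0.0071 -0.0022  0.0115]
85 [ 0.006  -0.0022  0.0121]
90 [ 0.0049 -0.0022  0.0126]
95 [ 0.0038 -0.0022  0.013 ]
98 [ 0.0017 -0.0013  0.0079]
```

In the tool's units: 0.008 m is 0.16, 0.007 m is 0.14.

```bash
python3 steer.py '[{"jaw":0,"d":[0.16,-0.04,0.12]},{"jaw":0,"d":[0.16,-0.04,0.14]},{"jaw":0,"d":[0.12,-0.04,0.16]},{"jaw":0,"d":[0.12,-0.02,0.16]},{"jaw":0,"d":[0.07,-0.02,0.12]},{"jaw":0,"d":[0.07,-0.02,0.12]},{"jaw":0,"d":[0.06,-0.02,0.12]},{"jaw":0,"d":[0.06,-0.02,0.12]},{"jaw":0,"d":[0.05,-0.02,0.12]},{"jaw":0,"d":[0.05,-0.02,0.12]}]'
python3 - <<'E'
from h import *
show()
arc([90,92,95,98])
E
```

```text
time: 8.75
eef_pos: [0.5795, -0.1857, 0.2532]
orientation: [0.811, 0.073, 0.578, -0.054]
contact_force: [-0.5, 0.1, -0.3]
opening: 0.0004
finger_force: 0.0
t 8.75 tip box [ 0.0712 -0.0401] 0.2451 pitch/yaw [19.  10.4] yaxis [ 0.18 -0.98 -0.  ] j [-0.71  0.36  2.31  2.06  0.98 -1.14] F [-0.5  0.1 -0.3]
90 [ 0.0015 -0.0003 -0.0003]
92 [ 0.0017 -0.0009  0.0051]
95 [ 0.0022 -0.0013  0.0078]
98 [ 0.0017 -0.0013  0.0079]
```

In the tool's units: 0.005 m is 0.1, 0.004 m is 0.08.

```bash
python3 steer.py '[{"jaw":0,"d":[0.02,-0.02,0.1]},{"jaw":0,"d":[0.02,-0.02,0.1]},{"jaw":0,"d":[0.02,-0.02,0.1]},{"jaw":0,"d":[0.02,-0.02,0.1]},{"jaw":0,"d":[0.02,-0.02,0.08]},{"jaw":0},{"jaw":0}]'
python3 - <<'E'
from h import *
show()
c=env.camera("scene");cv2.imwrite("pics/s4.png",c["frame"])
E
```

```text
time: 9.45
eef_pos: [0.6021, -0.1764, 0.2502]
orientation: [0.811, 0.073, 0.578, -0.054]
contact_force: [-0.4, -0.0, -0.8]
opening: -0.0
finger_force: 0.0
t 9.45 tip box [ 0.0956 -0.039 ] 0.242 pitch/yaw [19.  10.4] yaxis [ 0.18 -0.98 -0.  ] j [-0.65  0.38  2.29  2.11  0.95 -1.15] F [-0.4 -0.  -0.8]
```

View pics/s4.png

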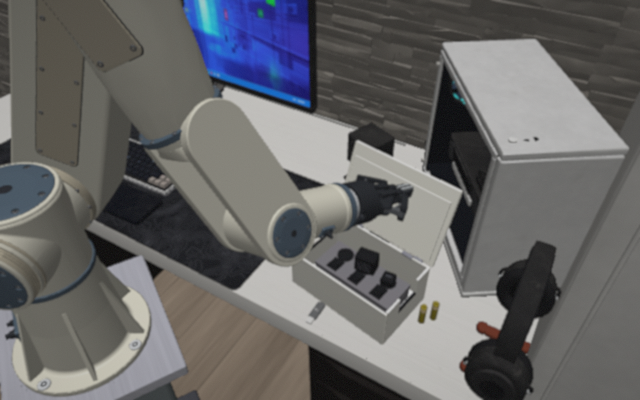

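The lid leans open. The charger seems to be in the middle outlet (366,261), with the cap at left (342,255) and the small plug at right (388,280). I back off and look from above.

```bash
python3 steer.py '[{"jaw":0,"d":[0,0,-0.6]},{"jaw":0,"d":[0,0,-0.8]},{"jaw":0,"d":[0,0,-0.8]},{"jaw":0,"d":[0,0,-0.8]},{"jaw":0,"d":[0,0,-0.8]},{"jaw":0,"r":[0,-1.5,0]},{"jaw":0,"r":[0,-1.5,0]},{"jaw":0,"r":[0,-1.5,0]},{"jaw":0,"r":[0,-1.5,0]},{"jaw":0,"r":[0,-1.5,0]}]' | tail -6; python3 steer.py '[{"jaw":0,"r":[0,-1.5,0]},{"jaw":0,"r":[0,-1.5,0]},{"jaw":0,"r":[0,-1.5,0]},{"jaw":0}]'
python3 - <<'E'
from h import *
show()
c=env.camera("scene");f=c["frame"][130:330,270:470];cv2.imwrite("pics/s5.png",cv2.resize(f,(600,600),interpolation=2))
c=env.camera("top");f=c["frame"][130:270,310:470];cv2.imwrite("pics/t5.png",cv2.resize(f,None,fx=4,fy=4,interpolation=2))
E
```

```text
time: 10.5
eef_pos: [0.4244, -0.204, 0.3089]
orientation: [0.949, 0.09, 0.299, -0.039]
contact_force: [0.1, 0.4, -1.2]
opening: -0.0001
finger_force: 0.0
time: 10.9
eef_pos: [0.4272, -0.2025, 0.3087]
orientation: [0.991, 0.1, 0.09, -0.02]
contact_force: [0.3, 1.1, -0.8]
opening: 0.0001
finger_force: 0.0
t 10.9 tip box [-0.0965 -0.0004] 0.2842 pitch/yaw [79.4 18.5] yaxis [ 0.2  -0.98 -0.02] j [-0.54 -0.01  1.96  0.16  1.07  0.76] F [ 0.3  1.1 -0.8]
```

View pics/s5.png

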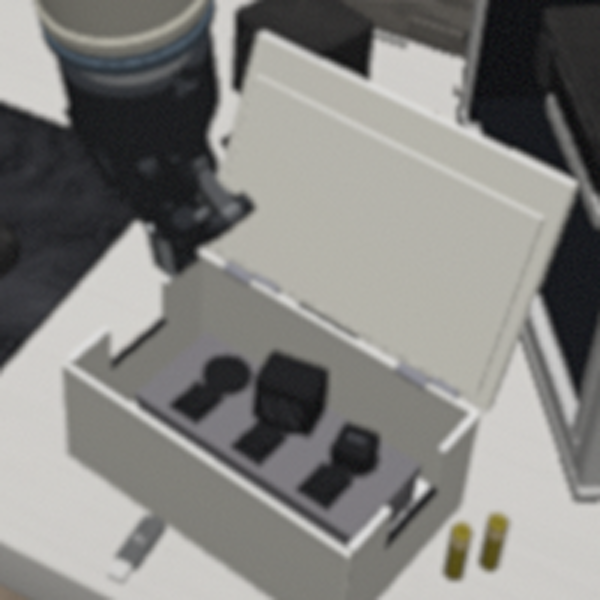

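View pics/t5.png

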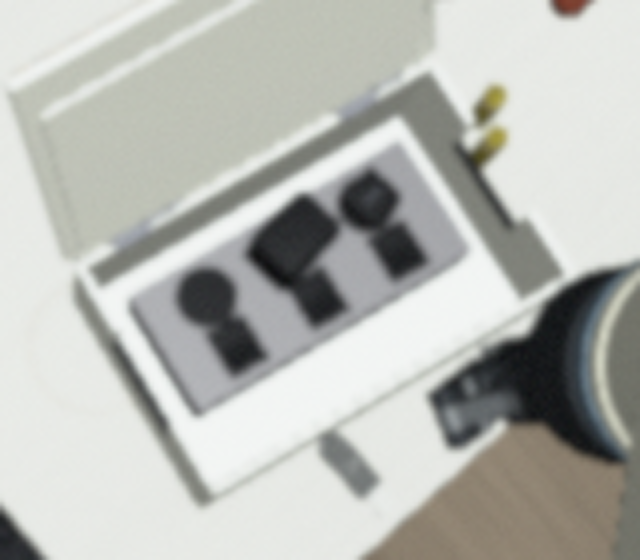

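Run:
```python
from h import *
t=env.camera("top");s=env.camera("scene")
f=lambda c,p,k,o,z:(tobox(onplane(c,np.array(p)/k+o,z),B,YAW)*1000).round(1)
for n,p in(("Lc",(238,345)),("Mc",(320,302)),("Rc",(398,250)),("Mfront",(333,318)),("Lfront",(253,364)),("Rfront",(411,267))):
    print("top",n,f(t,p,4,[310,130],.054))
for n,p in(("Lc",(198,402)),("Mc",(259,442)),("Rc",(326,484)),("Mfront",(248,455))):print("scene",n,f(s,p,3,[270,130],.054))
# box rim corners at z=.1
for n,p in(("front right",(568,272)),("front left",(203,500))):print(n,f(t,p,4,[310,130],.1))
print("scene FL",f(s,(66,366),3,[270,130],.1),"FR",f(s,(352,553),3,[270,130],.1))
print("cap",f(t,(207,297),4,[310,130],.05),f(s,(227,374),3,[270,130],.05))
show()
```

```text
top Lc [-8.1 56.8]
top Mc [-10.7   2.3]
top Rc [ -7.7 -53.8]
top Mfront [-22.6   0.8]
top Lfront [-22.   55.2]
top Rfront [-20.1 -54.8]
scene Lc [-12.8  48.6]
scene Mc [-13.   -5.8]
scene Rc [-11.9 -61.5]
scene Mfront [-26.7  -7.1]
front right [ -70.9 -115.6]
front left [-75.4 126.6]
scene FL [-77.4 111.9] FR [ -74.4 -122.6]
cap [25.7 56.7] [23.7 51.8]
t 11.1 tip box [-0.0994  0.0012] 0.2822 pitch/yaw [79.2 19.5] yaxis [ 0.2  -0.98 -0.03] j [-0.55 -0.01  1.97  0.17  1.06  0.75] F [ 0.2  0.9 -0.1]
```

Run:
```python
from h import *
go([-.025,0,.15],89.99,19.84,-1)
```

```text
TCP target [ 0.4987 -0.1764  0.175 ] trans first [ 0.0524 -0.0068  0.1443] rot [-0.013 -0.189 -0.148]
```

In the tool's units: 0.035 m is 0.7, 0.032 m is 0.64, -0.095 rad is -0.95.

```bash
python3 steer.py '[{"jaw":0,"d":[0.4,-0.04,0.6]},{"jaw":0,"d":[0.64,-0.1,0.7]},{"jaw":0,"d":[0,0,0.6]},{"jaw":0,"r":[-0.06,-0.95,-0.74]},{"jaw":0,"r":[-0.06,-0.95,-0.74]},{"jaw":0}]'
python3 - <<'E'
from h import *
show();go([-.025,0,.075],89.99,19.84,-1)
E
```

```text
time: 11.7
eef_pos: [0.4906, -0.1802, 0.2236]
orientation: [0.985, 0.173, -0.002, 0.0]
contact_force: [0.2, -0.4, -0.1]
opening: 0.0002
finger_force: 0.0
t 11.7 tip box [-0.034  -0.0008] 0.1986 pitch/yaw [  89.8 -164.3] yaxis [ 0.34 -0.94 -0.  ] j [-0.35  0.23  1.88 -0.    1.03  0.87] F [ 0.2 -0.4 -0.1]
TCP target [ 0.4987 -0.1764  0.1   ] trans first [ 0.0093 -0.0008  0.1236] rot [-0.     0.003  0.001]
```

In the tool's units: 0.03 m is 0.6, 0.02 m is 0.4.

```bash
python3 steer.py '[{"jaw":0,"d":[0.1,-0.02,0.6]},{"jaw":0,"d":[0.08,0,0.6]},{"jaw":0,"d":[0,0,0.6]},{"jaw":0,"d":[0,0,0.4]},{"jaw":0,"d":[0,0,0.2]},{"jaw":0}]'
python3 - <<'E'
from h import *
show();go([-.025,0,.052],89.99,19.84,-1)
c=env.camera("scene");f=c["frame"][190:330,290:440];cv2.imwrite("pics/s6.png",cv2.resize(f,(600,560),interpolation=2))
E
```

```text
time: 12.3
eef_pos: [0.4967, -0.1765, 0.1033]
orientation: [0.985, 0.171, -0.002, -0.0]
contact_force: [0.7, 0.3, 0.6]
opening: -0.0004
finger_force: 0.0
t 12.3 tip box [-0.027   0.0006] 0.0783 pitch/yaw [  89.8 -179.1] yaxis [ 0.34 -0.94 -0.  ] j [-0.34  0.41  1.96 -0.    0.78  0.88] F [0.7 0.3 0.6]
TCP target [ 0.4987 -0.1764  0.077 ] trans first [0.002  0.0006 0.0263] rot [-0.001  0.003 -0.003]
```

View pics/s6.png

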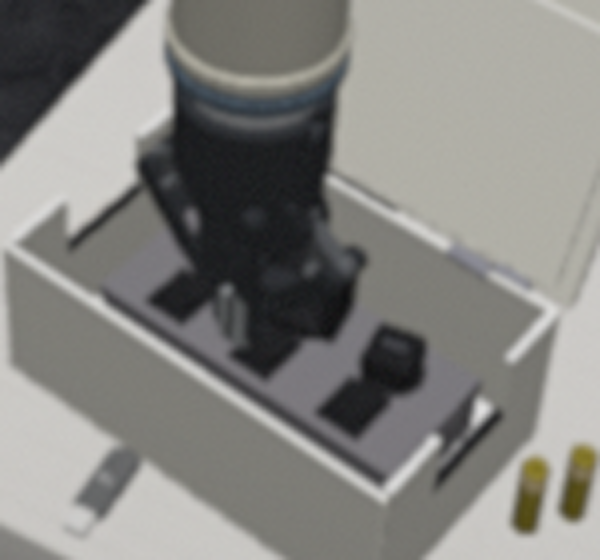

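The fingers, crop about (240,330), are just above the middle rocker at (265,355). I press down in small steps.

```bash
python3 steer.py '[{"jaw":0,"d":[0.02,0,0.12]},{"jaw":0,"d":[0.02,0,0.12]},{"jaw":0,"d":[0,0,0.1]},{"jaw":0,"d":[0,0,0.06]},{"jaw":0,"d":[0,0,0.02]},{"jaw":0}]'; python3 steer.py '[{"jaw":0,"d":[0,0,0.03]},{"jaw":0,"d":[0,0,0.03]},{"jaw":0}]'; python3 -c "from h import *;show()"
```

```text
time: 12.95
eef_pos: [0.5001, -0.1755, 0.0829]
orientation: [0.985, 0.172, -0.002, 0.001]
contact_force: [0.6, -0.1, -0.1]
opening: -0.0001
finger_force: 0.0
time: 13.25
eef_pos: [0.5, -0.1758, 0.0802]
orientation: [0.985, 0.172, -0.001, 0.001]
contact_force: [-1.1, -0.3, 4.4]
opening: 0.0001
finger_force: 2.1
t 13.25 tip box [-0.0236  0.0001] 0.0552 pitch/yaw [  89.8 -142.4] yaxis [ 0.34 -0.94  0.  ] j [-0.34  0.45  1.97 -0.    0.73  0.89] F [-1.1 -0.3  4.4]
```

```bash
for i in 1; do python3 steer.py '[{"jaw":0,"d":[-0.02,0,0.02]},{"jaw":0,"d":[0,0,0.02]},{"jaw":0}]'; done | grep -E "eef|contact"; python3 steer.py '[{"jaw":0,"d":[0,0,0.02]},{"jaw":0,"d":[0,0,0.02]},{"jaw":0}]'; python3 -c "from h import *;show()"
```

```text
eef_pos: [0.4991, -0.1759, 0.0778]
contact_force: [0.4, -0.1, 0.1]
time: 13.85
eef_pos: [0.4992, -0.176, 0.0761]
orientation: [0.985, 0.172, -0.001, 0.001]
contact_force: [-0.4, 0.4, 1.1]
opening: -0.0004
finger_force: 0.8
t 13.85 tip box [-0.0245  0.0002] 0.0511 pitch/yaw [  89.8 -145.3] yaxis [ 0.34 -0.94  0.  ] j [-0.34  0.45  1.97 -0.    0.72  0.89] F [-0.4  0.4  1.1]
```

The force peaked at 4.4 N and then dropped, so the switch has snapped over. I retreat and check.

In the tool's units: -0.04 m is -0.8, -0.03 m is -0.6.

```bash
python3 steer.py '[{"jaw":0,"d":[0,0,-0.4]},{"jaw":0,"d":[0,0,-0.6]},{"jaw":0,"d":[0,0,-0.8]},{"jaw":0,"d":[0,0,-0.8]},{"jaw":0,"d":[0,0,-0.8]},{"jaw":0,"d":[-0.6,0,-0.4]},{"jaw":0,"d":[-0.8,0,0]},{"jaw":0,"d":[-0.8,0,0]},{"jaw":0},{"jaw":0}]'
python3 - <<'E'
from h import *
show()
s=env.camera("scene");t=env.camera("top")
a=cv2.resize(s["frame"][200:330,290:430],(560,520),interpolation=2);b=cv2.resize(t["frame"][170:230,340:430],(240,160),interpolation=2)
o=np.zeros((520,800,3),np.uint8);o[:,:560]=a;o[:160,560:]=b;cv2.imwrite("pics/end.png",o)
E
```

```text
time: 14.85
eef_pos: [0.3958, -0.2133, 0.2667]
orientation: [0.985, 0.172, -0.001, 0.001]
contact_force: [0.3, 0.6, -0.5]
opening: -0.0
finger_force: 0.0
t 14.85 tip box [-0.1343  0.0002] 0.2417 pitch/yaw [  89.8 -127.6] yaxis [ 0.34 -0.94  0.  ] j [-0.5   0.06  1.98 -0.    1.1   0.73] F [ 0.3  0.6 -0.5]
```

View pics/end.png

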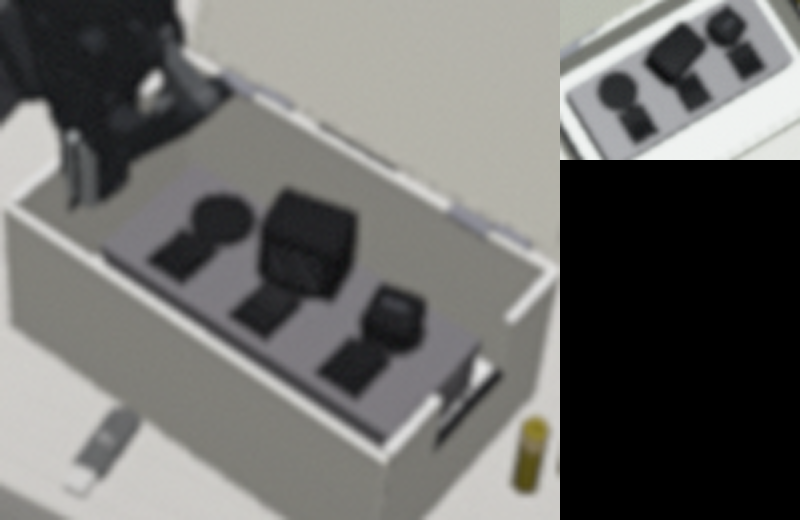

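The middle rocker, crop (265,310), now looks flatter and lighter than the left one at (182,257) and the right one at (352,365). The lid leans open and nothing else has moved.

```bash
python3 -c "
from cell import env
print(env.hand_in())"
```

```text
the job is handed in; nothing more can be done
None
```

I pushed the lid over until it leaned open by itself, then pressed the big charger's switch (middle outlet) until it snapped on; the job is handed in. In the last pictures the other two switches look off and nothing else looks moved.

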